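# Set the camera stand's leg to its mark and close the cam lever

## Robot

A 6-joint arm with a two-finger parallel gripper is mounted at the origin on a cart in front of the work surface, level with it; the furniture and walls round the work are solid. World frame = base frame: x ahead of the robot, y to its left, z up, the work surface at z = 0. Lengths are in m, angles in rad, forces in N, time in s.
With the tool pointing down it reaches from about 0.35 to 0.975 m from the base axis. Payload 4.9 kg.
Tool frame: the origin (TCP) lies on the centre line of the jaws, within the pads' length; the fingertips stand manip.tip_reach ahead of it and the grasp point (between the pads) is the TCP (manip.tip_reach is the distance from the TCP to the fingertips, in m); z points along the fingers, y is the line along which they close (so a half turn about z gives the same grasp; the last joint's range is limited). The gripper opens to 85 mm and grips with 20 to 120 N. Pads are 22 mm wide; open, the fingers measure 114 mm over their backs; the gripper's body (76 mm by 85 mm) begins 54 mm behind the grasp point. The pads swing forward as they close: fully open they stand 13 mm farther back than shut.
Start: joints at [1.124, 0.053, 1.613, -0, 1.476, -0.119], TCP at [0.201, 0.592, 0.25] pointing down, gripper open.
Joint ranges: [-3.01, 3.01], [-1.01, 2.22], [0.06, 2.58], [-1.02, 4.17], [0.09, 2.62], [-3.14, 3.14]. Speed limits (rad/s): [2.57, 2.57, 3.14, 3.14, 3.14, 3.14].

## Interface

Orientations are given as a unit quaternion [w, x, y, z].
In Python, from plant import manip gives the robot as it stands. The module is installed in compiled form; this text tells all that it offers.
- The arm moves only by the tool move_arm, never from a script. Its argument "rows" is a list of rows, each a list of 7 numbers: the shift along the tool's x, y, z in cm, then the turn, a rotation vector about the tool's x, y, z in degrees, then the opening, from -1 (shut) to 1 (fully open). In form: [[tx, ty, tz, ax, ay, az, jaw], ...]. A call has 1 to 20 rows; each row shifts and turns the commanded pose from where the row before left it, along the tool's axes as they then stand; what a row does not reach is not made up. A row lasts 1/12 s, in which the tool goes at most 41.7 mm and 7.16 degrees, less where a joint would pass 70% of its speed; a pose out of reach is approached as far as the arm can. A call is refused whole if a number of a shift passes 4.17 or a number of a turn 7.16, either way. A call with a gripper value outside its range is refused whole. The fingers move at their own pace and stop on an object; the grip force is fixed at half the most. Time passes only in rows, so rows that do not move let the fingers close. It gives the time, the measured TCP pose, the force, the opening and the grip force at its end, in the units of the state.
- manip.state(): the state, without advancing time (a new reading comes with each control period).
- manip.grab_frame(name): name is "scene" or "top" or "wrist"; returns a dict with "img" (400x640x3 uint8, blue, green, red), "mtx" (3x3 intrinsics, pixels), "R" (3x3) and "t" (3): a world point X has camera coordinates R X + t. Camera axes: x right, y down, z forward; pixel columns grow to the right and rows downward; lengths in m; the calibration is good to about 2 mm. A picture is of the moment at which its call begins. There is no depth.
- manip.job_done(): hands the job in; it is judged then, once.
The state is a dict: "time": time; "joint_pos": joint angles; "joint_vel": joint speeds; "joint_efforts": joint torques, N m; "tool_pos": TCP position; "tool_rot": TCP orientation; "contact_force": force on the tool from outside, world axes, zero at the start; "ft_torque": the same for the moment, N m; "gripper_width": opening from 0.0 (shut) to 1.0 (fully open); "grasp_force": force on a finger pad.
Only numpy, scipy, OpenCV 4.12 (cv2) and the standard library are available. Lean on these libraries where they do the work, as an engineer would, in place of code of your own. Each camera call takes 0.05 s, during which the arm holds its last target. There are 200 camera calls.

## Task

Get the little recipe-filming stand ready: turn its lock collar by the upright peg, clockwise seen from above, fully to the locked mark on the foot. Then pull the sliding leg up by the steel cam lever on its head until the leg's tongue is level with the pointer on the ruler, and, holding the leg at that height, slide the cam lever fully closed. Do not let go: finish while still holding the lever, with the leg at the mark, and leave the pointer and the other things on the worktop where they are.

Things in the scene. Friction and masses are not known exactly. Their poses are not given: they have to be found in the camera images.
- stand: Fixed camera stand: dark round foot (156 mm across, 18 mm high), upright tube (34 mm across, 40 mm black rim, top z 98 mm) on its centre, flat upright ruler behind it (14 mm wide, 64 mm from the axis along +x, top z 215 mm). Origin: centre of the foot's underside, on the tube's axis. +z up; +x from tube to ruler, away from the robot within 0.35 rad; +y to the robot's left.
- collar (a joint): Black knurled ring, 58 mm across, round the lower tube (z 40 to 62 mm), with an arm that carries an upright steel peg. It turns about the tube's axis: 0 = open (peg on the right side of the stand, towards its -y), 1.2 rad = locked, against its stop; it grows clockwise seen from above. Friction about 2 N at the peg; it stays where it is left.
- collar_peg (a point): Top end of the collar's upright steel peg: 14 mm across, round, standing free for 53 mm (z 62 to 115 mm), 65 mm from the tube's axis. Its arm below is 10 mm thick.
- locked_mark (a point): The collar's locked mark: top of a small aluminium stub (10 mm across, 24 mm high) with a line on the foot, 65 mm from the tube's axis, on the side towards the robot and a little to its right. The peg stands straight above it when the collar is locked.
- leg (a joint): Sliding leg: steel rod in the tube, black head on top (82 mm long along the stand's y, 30 mm wide, broad and round (40 mm) at its right end; 16 mm thick, top z 118 mm when down). 0 = down; grows (m) as it is pulled straight up, to 0.085. Leg and lever weigh 0.25 to 0.4 kg; the leg sinks back whenever not held, even with the lever closed.
- leg_index (a point): Tip of the thin steel tongue (10 mm wide, 3 mm thick) that points from the leg's head to the ruler, 40 mm from the axis; z 110 mm when the leg is down. It rises with the leg.
- pointer (a joint): Black pointer slide on the ruler, preset to the wanted leg length; its value (m) is how far the leg must be pulled up. It stays by friction (6 N) and must not be shifted.
- pointer_tip (a point): Tip of the pointer's thin steel tongue (10 mm wide, 3 mm thick), facing the leg's tongue across a 3 mm gap. This is the length mark: the leg is at length when both tongues are at one height.
- cam_lever (a joint): Cam lever: an upright steel fin that slides along the leg's head. 0 = open (at the head's narrow left end), 0.028 m = closed, at its stop near the head's broad round right end; it grows towards the stand's -y. Friction about 4 N; it stays where it is left on the head and rises with the leg, so gripping it holds the leg.
- lever_grip (a point): Grip point in the middle of the cam lever's fin: 12 mm thick along the stand's y, 28 mm wide along its x, top 12 mm above this point, the head's top 31 mm below it. z 149 mm when the leg is down. The fin takes a grip from above with the fingers closing along the stand's y.
- lemon: Bystander: yellow lemon, about 72x55x56 mm, lying left of the stand.
- salt_shaker: Bystander: salt shaker, 44 mm across, 90 mm high, behind the stand on the right.
- tea_light: Bystander: tea light in a metal cup, 38 mm across, 15 mm high, at the right of the stand.
- garlic: Bystander: garlic bulb, about 50 mm, far to the left.
- spread_pot: Bystander: food pot, 72 mm across, 71 mm high, to the right.
- mug_a: Bystander: orange mug with handle, 81 mm across, 101 mm high, far left at the back.

How it is judged:
By the outcome, as a careful person would: the job done as asked, in the order asked, and still so for the second after the job is handed in, while the arm keeps its last pose, push and grip.
It also fails if it takes over 51 s, if anything falls off the work surface, if the arm or the gripper's body presses on something with over 40 N, if the wrist force passes 120 N, or if a joint passes its speed limit or range.

## Working session

There is one attempt and no reset: what is moved stays moved. The work goes in short steps, Python scripts to look and compute and a tool call to move; the robot and the scene stay as the last step left them, time stands still between calls to the robot, and variables do not carry over. Pictures are saved under pics/ and viewed, at most 10 in all, crops included, and the job is handed in when it is done.

Besides the shell and the picture viewer there is one more tool, called after "Request:" by a JSON object that holds its "op" and its "data". move_arm: Moves the arm, as the interface text tells. Its arguments: {"type":"object","properties":{"rows":{"type":"array","items":{"type":"array","items":{"type":"number"}}}},"required":["rows"]}

```bash
mkdir -p pics; cat > h.py <<'E'
import numpy as np, cv2, json, os
from plant import manip
def grab(n,tag):
    f=manip.grab_frame(n); cv2.imwrite(f'pics/{tag}.png',f['img'])
    np.savez(f'pics/{tag}.npz',**{k:np.array(f[k]) for k in('img','mtx','R','t')}); return f
def load(tag): return np.load(f'pics/{tag}.npz')
def proj(f,X):
    c=f['R']@np.array(X)+f['t']; p=f['mtx']@c; return p[:2]/p[2]
def onz(f,uv,z):
    R=np.array(f['R']);d=R.T@np.linalg.inv(f['mtx'])@np.array([*uv,1.]);c=-R.T@np.array(f['t'])
    return c+d*(z-c[2])/d[2]
E
python3 - <<'E'
from h import *
np.set_printoptions(precision=4,suppress=True)
for n in('scene','top'):
    f=grab(n,n+'0'); print(n,-np.array(f['R']).T@f['t'],np.array(f['R']),f['mtx'])
s=manip.state(); print(s, manip.tip_reach)
E
```

```text
scene [-0.2802 -0.4344  1.3121] [[ 0.5546 -0.8321  0.0041]
 [-0.6516 -0.4373 -0.6198]
 [ 0.5176  0.3411 -0.7847]] [[437.5228   0.     318.9542]
 [  0.     437.5228 204.2484]
 [  0.       0.       1.    ]]
top [0.2814 0.0843 1.6854] [[ 0.0186 -0.9997  0.0141]
 [-0.9872 -0.0206 -0.1581]
 [ 0.1584 -0.011  -0.9873]] [[472.0651   0.     327.1858]
 [  0.     472.0651 203.3141]
 [  0.       0.       1.    ]]
{'time': 0.1, 'joint_pos': array([ 1.124 ,  0.0533,  1.6141,  0.    ,  1.476 , -0.119 ]), 'joint_vel': array([-0.0002, -0.0014, -0.0044, -0.0017, -0.0001,  0.0017]), 'joint_efforts': array([ -0.0001, -39.4903, -37.1362,  -0.0001,   0.0039,  -0.    ]), 'tool_pos': array([0.201 , 0.5912, 0.2492]), 'tool_rot': array([-0.0003,  0.1632,  0.9866, -0.0009]), 'contact_force': array([-0.2293,  0.2985, -0.2086]), 'ft_torque': array([-0.0304, -0.0005,  0.0437]), 'grasp_force': 0.0, 'gripper_width': 0.9984803065691573} 0.019
```

View pics/scene0.png

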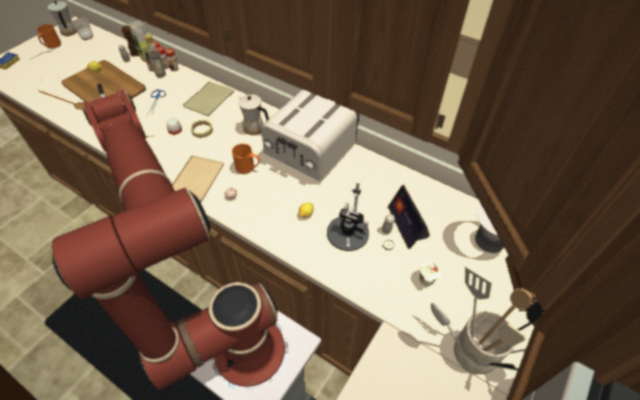

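View pics/top0.png

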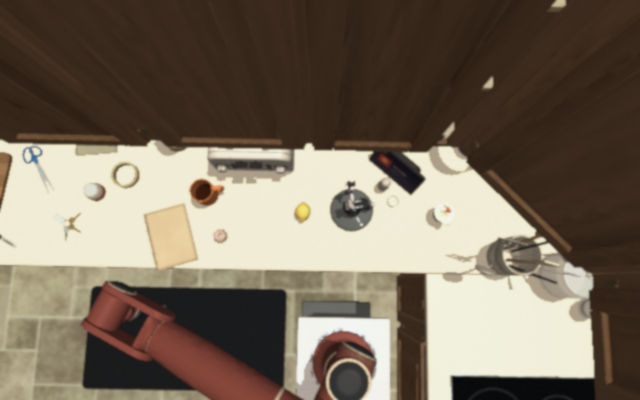

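The stand shows at about (351,210) in top and (348,232) in scene, with the lemon to its left and the shaker, tea light and pot to its right. Next I'll enlarge both views.

```bash
python3 - <<'E'
from h import *
a=load('top0');b=load('scene0')
print(onz(a,(351.5,210.5),0.018),onz(b,(348,233),0.018))
A=a['img'][170:240,320:390];B=b['img'][175:260,310:400]
r=lambda I:cv2.resize(I,(400,int(400*I.shape[0]/I.shape[1])),interpolation=cv2.INTER_CUBIC)
A,B=r(A),r(B);H=max(A.shape[0],B.shape[0])
o=np.zeros((H,800,3),np.uint8);o[:A.shape[0],:400]=A;o[:B.shape[0],400:]=B
cv2.imwrite('pics/crop0.png',o)
E
```

```text
[ 0.52469173 -0.02149558  0.018     ] [ 0.52205543 -0.03115165  0.018     ]
```

View pics/crop0.png

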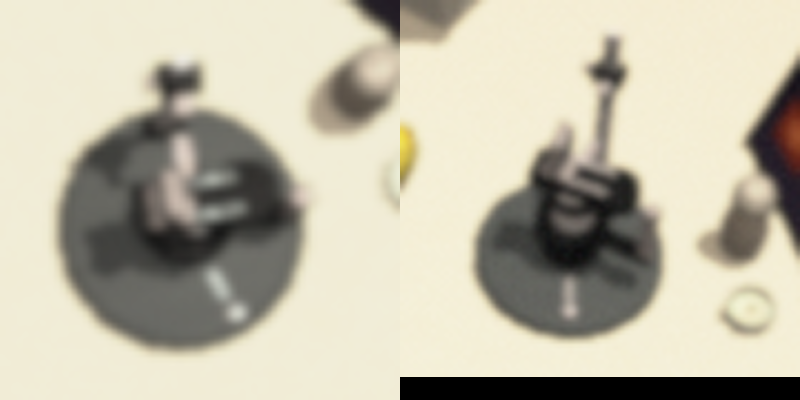

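```bash
python3 - <<'E'
from h import *
from scipy.optimize import least_squares
np.set_printoptions(precision=4,suppress=True)
a=load('top0');b=load('scene0')
t=lambda u,v:(320+u/5.714,170+v/5.714)
s=lambda u,v:(310+(u-400)/4.444,175+v/4.444)
print('mark',onz(a,t(236,314),.042),onz(b,s(568,313),.042))
print('mark@scene foot',onz(b,s(568,313),.03))
print('peg',onz(a,t(300,195),.115),onz(b,s(652,212),.115))
print('ruler',onz(a,t(180,65),.215),onz(b,s(612,40),.215))
print('foot',onz(a,t(181,229),.018),onz(b,s(568,258),.009))
w=manip.grab_frame('wrist'); st=manip.state()
from scipy.spatial.transform import Rotation as Rn
q=st['tool_rot'];T=Rn.from_quat([q[1],q[2],q[3],q[0]]).as_matrix()
print('cam R in tool',(w['R']@T),'cam pos in tool',T.T@(-w['R'].T@w['t']-st['tool_pos']),w['mtx'])
E
```

```text
mark [ 0.4707 -0.0549  0.042 ] [ 0.4624 -0.0651  0.042 ]
mark@scene foot [ 0.4695 -0.0616  0.03  ]
peg [ 0.5337 -0.086   0.115 ] [ 0.5331 -0.0919  0.115 ]
ruler [ 0.5895 -0.008   0.215 ] [ 0.5863 -0.0168  0.215 ]
foot [ 0.5262 -0.0221  0.018 ] [ 0.527  -0.0279  0.009 ]
cam R in tool [[-0.0013  1.      0.0014]
 [-0.9619 -0.0009 -0.2735]
 [-0.2735 -0.0018  0.9619]] cam pos in tool [ 0.069  -0.0001 -0.124 ] [[276.808    0.     319.4365]
 [  0.     276.808  195.5188]
 [  0.       0.       1.    ]]
```

Request:
{"op": "move_arm", "data": {"rows": [[-2.03,-2.56,-0.25,0,0,0,1],[-2.03,-2.56,-0.25,0,0,0,1],[-2.03,-2.56,-0.25,0,0,0,1],[-2.03,-2.56,-0.25,0,0,0,1],[-2.03,-2.56,-0.25,0,0,0,1],[-2.03,-2.56,-0.25,0,0,0,1],[-2.03,-2.56,-0.25,0,0,0,1],[-2.03,-2.56,-0.25,0,0,0,1],[-2.03,-2.56,-0.25,0,0,0,1],[-2.03,-2.56,-0.25,0,0,0,1],[-2.03,-2.56,-0.25,0,0,0,1],[-2.03,-2.56,-0.25,0,0,0,1],[-2.03,-2.56,-0.25,0,0,0,1],[-2.03,-2.56,-0.25,0,0,0,1],[-2.03,-2.56,-0.25,0,0,0,1],[-2.03,-2.56,-0.25,0,0,0,1],[-2.03,-2.56,-0.25,0,0,0,1],[-2.03,-2.56,-0.25,0,0,0,1],[-2.03,-2.56,-0.25,0,0,0,1],[-2.03,-2.56,-0.25,0,0,0,1]]}}

```text
time: 1.82
tool_pos: [0.4208, -0.0254, 0.3002]
tool_rot: [0.0, 0.163, 0.987, 0.0]
contact_force: [-0.2, 0.7, 0.8]
gripper_width: 1.002
grasp_force: 0.0
```

Request:
{"op": "move_arm", "data": {"rows": [[0,0,0,0,0,-5.4,0],[0,0,0,0,0,-5.4,-0.4],[0,0,0,0,0,-5.4,-0.4],[0,0,0,0,0,-5.4,-0.4],[0,0,0,0,0,-5.4,-0.4],[0,0,0,0,0,0,-0.4],[0,0,0,0,0,0,-0.4]]}}

```text
time: 2.4
tool_pos: [0.4206, -0.0237, 0.3]
tool_rot: [-0.0, -0.07, 0.998, 0.0]
contact_force: [0.3, -0.3, 0.0]
gripper_width: 0.298
grasp_force: 0.0
```

```bash
python3 - <<'E'
from h import *
f=grab('wrist','w1');s=manip.state();print(s['tool_pos'],s['tool_rot'],s['gripper_width'],s['contact_force'])
I=f['img'];cv2.imwrite('pics/w1c.png',cv2.resize(I[0:300,200:440],(480,600),interpolation=cv2.INTER_CUBIC))
E
```

```text
[ 0.42063254 -0.02370267  0.30008572] [-1.64912069e-04 -7.05712040e-02  9.97506729e-01  5.72494087e-05] 0.2997880049671747 [-0.03312995  0.63426958  0.05391735]
```

View pics/w1c.png

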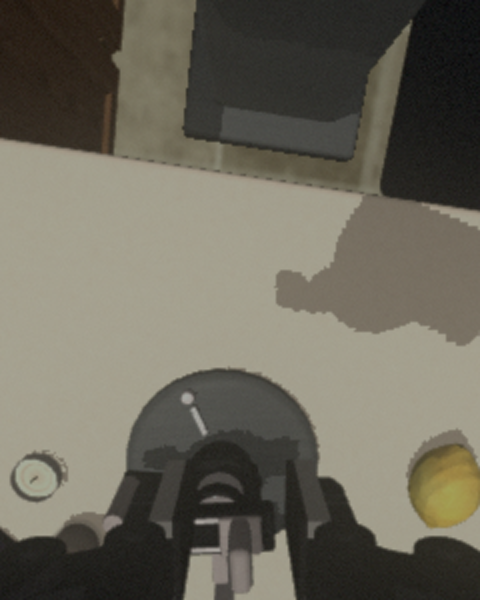

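The wrist view is turned half round (image down = +x). It shows the mark stub at about (187,398) in the crop, with the fingers hiding the head, so I'll shift the view 10 cm forward.

Request:
{"op": "move_arm", "data": {"rows": [[-2.5,0,0,0,0,0,-0.4],[-2.5,0,0,0,0,0,-0.4],[-2.5,0,0,0,0,0,-0.4],[-2.5,0,0,0,0,0,-0.4],[0,0,0,0,0,0,-0.4],[0,0,0,0,0,0,-0.4]]}}

```text
time: 2.95
tool_pos: [0.52, -0.0093, 0.2996]
tool_rot: [-0.001, -0.071, 0.997, 0.0]
contact_force: [-0.4, 0.2, 0.3]
gripper_width: 0.301
grasp_force: 0.0
```

```bash
python3 - <<'E'
from h import *
f=grab('wrist','w2');s=manip.state();print(s['tool_pos'],s['tool_rot'],s['gripper_width'],s['contact_force'])
I=f['img'];cv2.imwrite('pics/w2c.png',cv2.resize(I[60:300,170:470],(750,600),interpolation=cv2.INTER_CUBIC))
E
```

```text
[ 0.51942618 -0.00937119  0.29984744] [-7.42544265e-04 -7.13416283e-02  9.97451660e-01  8.40124352e-05] 0.30121018631999213 [-0.46709569 -0.26313962  0.61488915]
```

View pics/w2c.png

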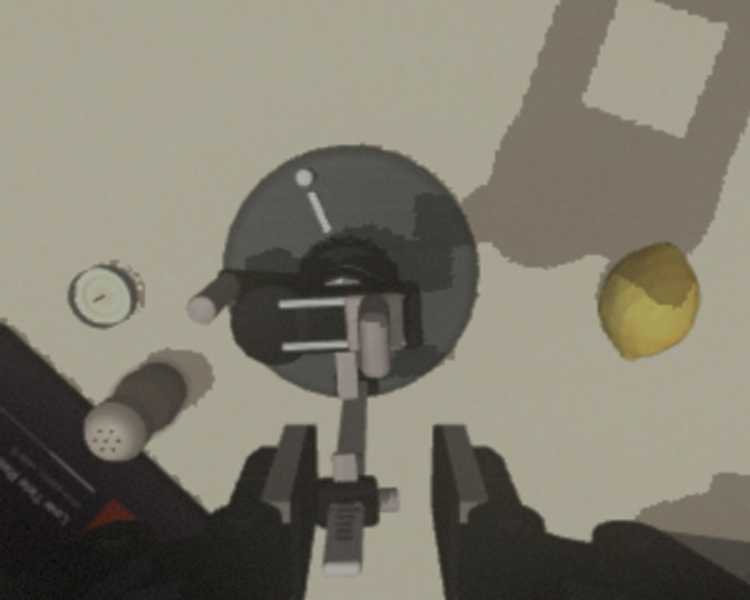

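The view shows, in crop pixels: mark stub (304,177), peg top (202,310), foot centre (351,271), fin top centre (374,341), leg tongue tip (347,398), pointer tongue tip (344,456), ruler top (342,570).

```bash
cat > m.py <<'E'
from h import *
from scipy.optimize import least_squares
np.set_printoptions(precision=4,suppress=True)
def fit(f,uv):  # uv: dict of full-res pixels
    def pts(p):
        x,y,th,pa,v,ly=p;c,s=np.cos(th),np.sin(th)
        W=lambda a,b,z:np.array([x+c*a-s*b,y+s*a+c*b,z])
        P=lambda an,z:np.array([x+.065*np.cos(an),y+.065*np.sin(an),z])
        return dict(mark=P(pa-1.2,.042),peg=P(pa,.115),foot=W(0,0,.018),fin=W(0,ly,.161),tip=W(.040,0,.1115),ptip=W(.043,0,.1115+v),ruler=W(.064,0,.215))
    r=lambda p:np.concatenate([proj(f,pts(p)[k])-uv[k] for k in uv])
    s=least_squares(r,[.525,-.024,.15,-1.45,.04,.014],loss='soft_l1')
    return s.x,dict(zip(uv,r(s.x).reshape(-1,2))),pts(s.x)
E
python3 - <<'E'
from m import *
f=load('w2');C=lambda u,v:np.array([170+u/2.5,60+v/2.5])
uv=dict(mark=C(304,177),peg=C(202,310),foot=C(351,271),fin=C(374,341),tip=C(347,398),ptip=C(344,456),ruler=C(342,570))
p,r,P=fit(f,uv);print('x y yaw pegang v levery',p);print(r);print(P)
for k in('tip','ptip','fin','peg','mark'):print(k,onz(f,uv[k],P[k][2]))
E
```

```text
x y yaw pegang v levery [ 0.5298 -0.0229  0.1959 -1.4561  0.0599  0.0146]
{'mark': array([ 0.8996, -1.2798]), 'peg': array([-0.4544,  1.3583]), 'foot': array([-0.5451,  2.7358]), 'fin': array([0.0342, 0.8689]), 'tip': array([ 0.5237, -0.7497]), 'ptip': array([-0.2456, -0.0235]), 'ruler': array([ 0.0029, -1.4703])}
{'mark': array([ 0.4723, -0.0533,  0.042 ]), 'peg': array([ 0.5372, -0.0875,  0.115 ]), 'foot': array([ 0.5298, -0.0229,  0.018 ]), 'fin': array([ 0.527 , -0.0086,  0.161 ]), 'tip': array([ 0.569 , -0.0151,  0.1115]), 'ptip': array([ 0.572 , -0.0146,  0.1714]), 'ruler': array([ 0.5926, -0.0105,  0.215 ])}
tip [ 0.5701 -0.0156  0.1115]
ptip [ 0.572  -0.0143  0.1714]
fin [ 0.5261 -0.0088  0.161 ]
peg [ 0.5356 -0.0871  0.115 ]
mark [ 0.4741 -0.0543  0.042 ]
```

```bash
python3 - <<'E'
from h import *
a=load('w1')['img'][250:400,280:355];b=load('w2')['img'][195:295,280:330]
r=lambda I:cv2.resize(I,None,fx=600/I.shape[0],fy=600/I.shape[0],interpolation=cv2.INTER_CUBIC)
cv2.imwrite('pics/cmp.png',np.hstack([r(a),r(b)]));print(r(a).shape,r(b).shape)
E
```

```text
(600, 300, 3) (600, 300, 3)
```

View pics/cmp.png

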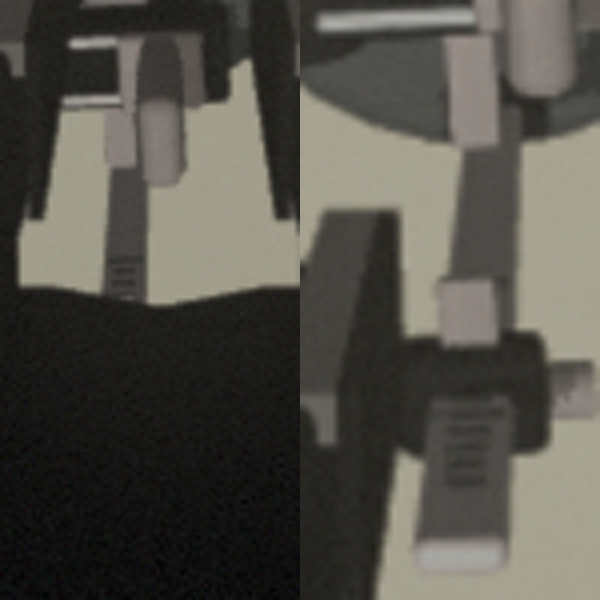

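Request:
{"op": "move_arm", "data": {"rows": [[1.7,0,0,0,0,0,-0.4],[1.7,0,0,0,0,0,-0.4],[1.7,0,0,0,0,0,-0.4],[0,0,0,0,-5,0,-0.4],[0,0,0,0,-5,0,-0.4],[0,0,0,0,-5,0,-0.4],[0,0,0,0,-5,0,-0.4],[0,0,0,0,-5,0,-0.4],[0,0,0,0,-5,0,-0.4],[0,0,0,0,-5,0,-0.4],[0,0,0,0,0,0,-0.4],[0,0,0,0,0,0,-0.4],[0,0,0,0,0,0,-0.4]]}}

```text
time: 4.08
tool_pos: [0.4691, -0.0169, 0.3011]
tool_rot: [0.3, -0.068, 0.951, 0.021]
contact_force: [-0.7, -0.0, 0.1]
gripper_width: 0.299
grasp_force: 0.0
```

```bash
python3 - <<'E'
from h import *
f=grab('wrist','w3');s=manip.state();print(s['joint_pos'],s['tool_pos'],s['tool_rot'])
for n,X in dict(tip=(.5695,-.0153,.11),ptip=(.572,-.0146,.170),ruler=(.5926,-.0105,.215),fin=(.5265,-.0087,.161)).items():print(n,proj(f,X))
I=f['img'];cv2.imwrite('pics/w3c.png',cv2.resize(I[120:270,240:400],(640,600),interpolation=cv2.INTER_CUBIC))
E
```

```text
[-0.34889062 -0.78589244  2.24094747  0.3009483   1.15089327 -2.11085508] [ 0.46947867 -0.01679485  0.30133966] [ 0.29993317 -0.06838962  0.95126769  0.02127777]
tip [309.72299049 151.85561123]
ptip [308.76756517 191.04020466]
ruler [309.34173589 237.13182338]
fin [320.16166954 154.99431908]
```

View pics/w3c.png

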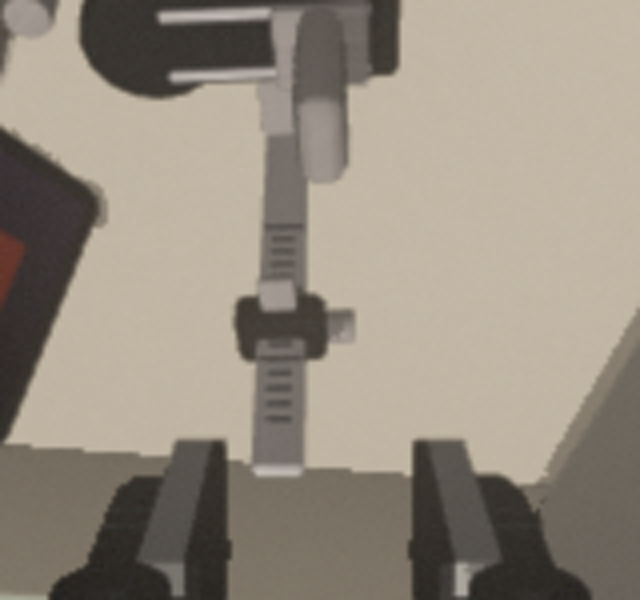

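The w3 view shows, in crop pixels, the pointer tongue's tip centre (277,282), the leg tongue's far edge (277,133), the ruler top centre (277,470) and the fin top.

```bash
python3 - <<'E'
from m import *
C2=lambda u,v:np.array([280+(u-300)/6,195+v/6]);C3=lambda u,v:np.array([240+u/4,120+v/4]);D=lambda u,v:np.array([170+u/2.5,60+v/2.5])
f2,f3=load('w2'),load('w3')
o2=dict(mark=D(304,177),peg=D(202,310),tip=C2(475,147),ptip=C2(468,283),ruler=C2(461,555),)
o3=dict(tip=C3(277,133),ptip=C3(277,282),ruler=C3(277,470),peg=C3(27,15))
def pts(p):
    x,y,th,pa,v=p[:5];c,s=np.cos(th),np.sin(th)
    W=lambda a,b,z:np.array([x+c*a-s*b,y+s*a+c*b,z]);P=lambda an,z:np.array([x+.065*np.cos(an),y+.065*np.sin(an),z])
    return dict(mark=P(pa-1.2,.042),peg=P(pa,.115),tip=W(.040,0,.1115),ptip=W(.043,0,.11+v),ruler=W(.064,0,.215))
def res(p):
    P=pts(p);r=[]
    for f,o,d in((f2,o2,p[5:8]),(f3,o3,p[8:11])):
        r+=[(proj(f,P[k]+d)-o[k])/.5 for k in o]+[d/.002]
    return np.concatenate(r)
s=least_squares(res,[.529,-.023,.196,-1.456,.06]+[0]*6)
J=np.linalg.inv(s.jac.T@s.jac);print(s.x,np.sqrt(np.diag(J))[:5]);print(res(s.x)*.5);print(pts(s.x))
E
```

```text
[ 0.5307 -0.0233  0.2051 -1.4821  0.0589  0.0006 -0.     -0.0009 -0.0006
  0.      0.0001] [0.0016 0.0015 0.0085 0.0082 0.0007]
[ 1.7241 -0.637  -0.7369  0.9549  0.0083 -0.2163 -0.6801  0.0114  0.03
 -0.1817  0.1506 -0.0041 -0.2264  0.6057 -0.6262 -0.4007 -0.0619  0.3222
 -0.1726 -0.4842  0.8188 -0.1506  0.0041  0.0319]
{'mark': array([ 0.4724, -0.0521,  0.042 ]), 'peg': array([ 0.5364, -0.088 ,  0.115 ]), 'tip': array([ 0.5698, -0.0151,  0.1115]), 'ptip': array([ 0.5728, -0.0145,  0.1689]), 'ruler': array([ 0.5933, -0.0103,  0.215 ])}
```

Request:
{"op": "move_arm", "data": {"rows": [[0,0,0,0,5,0,-0.4],[0,0,0,0,5,0,-0.4],[0,0,0,0,5,0,-0.4],[0,0,0,0,5,0,-0.4],[0,0,0,0,5,0,-0.4],[0,0,0,0,5,0,-0.4],[0,0,0,0,5,0,-0.4]]}}

```text
time: 4.72
tool_pos: [0.4705, -0.0166, 0.3013]
tool_rot: [-0.002, -0.072, 0.997, -0.001]
contact_force: [0.5, 0.3, -0.7]
gripper_width: 0.299
grasp_force: 0.0
```

Request:
{"op": "move_arm", "data": {"rows": [[0,0,0,0,0,6.2,-0.4],[0,0,0,0,0,6.2,-0.4],[0,0,0,0,0,6.2,-0.4],[0,0,0,0,0,6.2,-0.4],[0,0,0,0,0,6.2,-0.4],[0,0,0,0,0,6.2,-0.4],[0,0,0,0,0,6.2,-0.4],[0,0,0,0,0,6.2,-0.4],[0,0,0,0,0,6.2,-0.4],[0,0,0,0,0,6.2,-0.4],[0,0,0,0,0,6.2,-0.4],[0,0,0,0,0,6.2,-0.4],[0,0,0,0,0,6.2,-0.4],[0,0,0,0,0,6.2,-0.4],[0,0,0,0,0,6.2,-0.4],[0,0,0,0,0,0,-0.4],[0,0,0,0,0,0,-0.4]]}}

```text
time: 6.13
tool_pos: [0.47, -0.0166, 0.3005]
tool_rot: [-0.0, 0.673, 0.74, -0.0]
contact_force: [-0.2, 0.8, -0.1]
gripper_width: 0.299
grasp_force: 0.0
```

```bash
cat > d.py <<'E'
import sys
from h import *
from scipy.spatial.transform import Rotation as Rn
np.set_printoptions(precision=4,suppress=True)
def tool():
    s=manip.state();q=s['tool_rot'];return s,Rn.from_quat([q[1],q[2],q[3],q[0]]).as_matrix()
if __name__=='__main__':
    s,T=tool();print(s['time'],s['tool_pos'],'yang',np.degrees(np.arctan2(T[1,1],T[0,1])),'z',T[:,2],s['joint_pos'],s['contact_force'],s['gripper_width'],s['grasp_force'])
    for a in sys.argv[1:]:
        X=np.array(eval(a));print(a,'tool cm',T.T@(X-s['tool_pos'])*100)
E
python3 d.py "(.536,-.088,.17)"
python3 - <<'E'
from h import *
f=load('w2');print('shaker',onz(f,(170+115/2.5,60+432/2.5),.09),'tealight',onz(f,(170+103/2.5,60+296/2.5),.015))
E
```

```text
6.1333 [ 0.47   -0.0166  0.3005] yang 5.398887353146348 z [-0.0005 -0.0003 -1.    ] [-0.1936 -0.3546  1.8945 -0.0004  1.6021 -0.2878] [-0.2188  0.8456 -0.1477] 0.29858880909018215 0.0
(.536,-.088,.17) tool cm [-7.7259  5.9095 13.0526]
shaker [ 0.61398504 -0.13261709  0.09      ] tealight [ 0.56239712 -0.16885442  0.015     ]
```

Request:
{"op": "move_arm", "data": {"rows": [[-2.0,1.5,0,0,0,0,-0.4],[-2.0,1.5,0,0,0,0,-0.4],[-2.0,1.5,0,0,0,0,-0.4],[-1.7,1.4,0,0,0,0,-0.4],[0,0,3,0,0,0,-0.4],[0,0,3,0,0,0,-0.4],[0,0,3,0,0,0,-0.4],[0,0,3,0,0,0,-0.4],[0,0,3,0,0,0,-0.4],[0,0,1,0,0,0,-0.4],[0,0,0,0,0,0,-0.4],[0,0,0,0,0,0,-0.4]]}}

```text
time: 7.13
tool_pos: [0.5355, -0.0881, 0.1409]
tool_rot: [-0.0, 0.674, 0.739, -0.0]
contact_force: [-0.0, -1.4, 0.8]
gripper_width: 0.3
grasp_force: 0.0
```

```bash
python3 d.py "(.536,-.088,.108)"; python3 - <<'E'
from h import *
f=grab('wrist','w4')
I=f['img'];cv2.imwrite('pics/w4c.png',cv2.resize(I[150:400,200:440],(576,600),interpolation=cv2.INTER_CUBIC))
print(proj(f,(.536,-.088,.115)))
E
```

```text
7.1333 [ 0.5355 -0.0881  0.1409] yang 5.283344045336184 z [-0.0001 -0.0001 -1.    ] [-0.3001 -0.0496  1.904  -0.0001  1.2873 -0.3923] [-0.0046 -1.3962  0.7889] 0.2998742300389185 0.0
(.536,-.088,.108) tool cm [0.0048 0.0503 3.2855]
[320.14807889 238.18838818]
```

View pics/w4c.png

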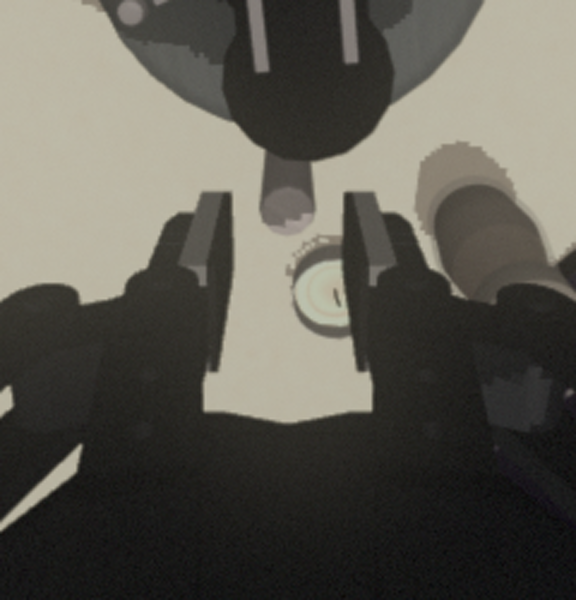

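The peg top shows at crop (288,212), centred between the fingers as predicted. I'll descend, cage it and swing it through the arc.

Request:
{"op": "move_arm", "data": {"rows": [[0,0,1.1,0,0,0,-0.4],[0,0,1.1,0,0,0,-0.4],[0,0,1.1,0,0,0,-0.4],[0,0,0,0,0,0,-0.55],[0,0,0,0,0,0,-0.55]]}}

```text
time: 7.6
tool_pos: [0.5341, -0.0878, 0.106]
tool_rot: [-0.001, 0.674, 0.739, -0.001]
contact_force: [-0.4, -0.1, -0.3]
gripper_width: 0.223
grasp_force: 0.0
```

Request:
{"op": "move_arm", "data": {"rows": [[0.024,-0.555,0,0,0,4.9,-0.55],[0.024,-0.555,0,0,0,4.9,-0.55],[0.024,-0.555,0,0,0,4.9,-0.55],[0.024,-0.555,0,0,0,4.9,-0.55],[0.024,-0.555,0,0,0,4.9,-0.55],[0.024,-0.555,0,0,0,4.9,-0.55],[0.024,-0.555,0,0,0,4.9,-0.55],[0,0,0,0,0,0,-0.55],[0,0,0,0,0,0,-0.55]]}}

```text
time: 8.35
tool_pos: [0.4977, -0.0802, 0.1078]
tool_rot: [0.0, 0.861, 0.508, 0.0]
contact_force: [-0.1, 0.2, -0.5]
gripper_width: 0.227
grasp_force: 0.0
```

```bash
python3 d.py; python3 -c "
import numpy as np
a=np.radians(-85-34.3);print(.5305+.065*np.cos(a),-.0233+.065*np.sin(a))"
```

```text
8.35 [ 0.4977 -0.0802  0.1078] yang -28.949676245311263 z [ 0.0007 -0.0003 -1.    ] [-0.3074 -0.1046  2.0156 -0.0001  1.2298  0.1979] [-0.1138  0.1523 -0.5136] 0.22688973223113168 0.0
0.49869014063632494 -0.07998450270808784
```

Request:
{"op": "move_arm", "data": {"rows": [[0.024,-0.555,0,0,0,4.9,-0.55],[0.024,-0.555,0,0,0,4.9,-0.55],[0.024,-0.555,0,0,0,4.9,-0.55],[0.024,-0.555,0,0,0,4.9,-0.55],[0.024,-0.555,0,0,0,4.9,-0.55],[0.024,-0.555,0,0,0,4.9,-0.55],[0.024,-0.555,0,0,0,4.9,-0.55],[0,0,0,0,0,0,-0.55]]}}

```text
time: 9.02
tool_pos: [0.4724, -0.0538, 0.108]
tool_rot: [0.003, 0.973, 0.23, 0.002]
contact_force: [3.7, -6.4, -2.7]
gripper_width: 0.227
grasp_force: 3.5
```

Request:
{"op": "move_arm", "data": {"rows": [[0,-0.15,0,0,0,1,-0.55],[0,-0.15,0,0,0,1,-0.55],[0,0,0,0,0,0,-0.55]]}}

```text
time: 9.27
tool_pos: [0.4725, -0.0531, 0.1082]
tool_rot: [0.005, 0.977, 0.214, 0.003]
contact_force: [9.1, -12.8, -8.6]
gripper_width: 0.227
grasp_force: 7.7
```

```bash
python3 d.py "(.4723,-.0522,.108)"
```

```text
9.2667 [ 0.4725 -0.0531  0.1082] yang -65.27404191526725 z [ 0.0078 -0.0087 -0.9999] [-0.2652 -0.1852  2.0865 -0.0068  1.2305  0.8763] [  9.1395 -12.8281  -8.5502] 0.22712000782945013 7.677094638347626
(.4723,-.0522,.108) tool cm [ 0.0243 -0.0927  0.0201]
```

The arm pressed with about 16 N and the peg stopped advancing, so the collar is at its stop. I'll back off, rise, and align over the lever.

Request:
{"op": "move_arm", "data": {"rows": [[0,0.3,0,0,0,0,-0.5],[0,0.15,0,0,0,0,-0.4],[0,0,-1,0,0,0,-0.4],[0,0,-2,0,0,0,-0.4],[0,0,-3,0,0,0,-0.4],[0,0,-3,0,0,0,-0.4],[0,0,-3,0,0,0,-0.4],[0,0,-2,0,0,0,-0.4],[0,0,0,0,0,6.6,0],[0,0,0,0,0,6.6,0],[0,0,0,0,0,0,0],[0,0,0,0,0,0,0]]}}

```text
time: 10.27
tool_pos: [0.4715, -0.0536, 0.2478]
tool_rot: [-0.0, 0.995, 0.101, 0.0]
contact_force: [-0.5, -0.7, -0.2]
gripper_width: 0.5
grasp_force: 0.0
```

```bash
python3 d.py "(.5265,-.009,.22)"
```

```text
10.2667 [ 0.4715 -0.0536  0.2478] yang -78.37216075089788 z [ 0.0001  0.0001 -1.    ] [-0.2703 -0.3193  1.9543  0.0001  1.5066  1.0975] [-0.5208 -0.6539 -0.1786] 0.4997170412109223 0.0
(.5265,-.009,.22) tool cm [ 6.2882 -3.2601  2.7768]
```

Request:
{"op": "move_arm", "data": {"rows": [[2.1,-1.1,0,0,0,0,0],[2.1,-1.1,0,0,0,0,0],[2.1,-1.06,0,0,0,0,0],[0,0,2.8,0,0,0,0],[0,0,0,0,0,0,0],[0,0,0,0,0,0,0]]}}

```text
time: 10.77
tool_pos: [0.5254, -0.009, 0.2171]
tool_rot: [-0.001, 0.995, 0.101, -0.003]
contact_force: [-0.0, -0.3, 0.9]
gripper_width: 0.501
grasp_force: 0.0
```

```bash
python3 d.py "(.5265,-.009,.149)"; python3 - <<'E'
from h import *
f=grab('wrist','w5');grab('scene','scene5')
I=f['img'];cv2.imwrite('pics/w5c.png',cv2.resize(I[80:330,200:440],(576,600),interpolation=cv2.INTER_CUBIC))
for X in((.527,-.009,.161),(.4714,-.0507,.115),(.473,-.053,.042),(.57,-.0151,.1115),(.5728,-.0145,.169)):p=proj(f,X);print(X,p,(p-[200,80])*2.4)
E
```

```text
10.7667 [ 0.5254 -0.009   0.2171] yang -78.45136360769455 z [-0.0055  0.0008 -1.    ] [-0.1588 -0.1615  1.8745 -0.0001  1.4341  1.2104] [-0.0069 -0.3344  0.9164] 0.500880031399655 0.0
(.5265,-.009,.149) tool cm [0.1475 0.0339 6.814 ]
(0.527, -0.009, 0.161) [319.55211249 218.07185048] [286.92506997 331.37244115]
(0.4714, -0.0507, 0.115) [352.10418712 264.4697692 ] [365.0500491  442.72744608]
(0.473, -0.053, 0.042) [347.28955259 231.28820662] [353.49492622 363.09169588]
(0.57, -0.0151, 0.1115) [337.2032239  150.06862702] [329.28773736 168.16470485]
(0.5728, -0.0145, 0.169) [342.88560277 156.57278598] [342.92544666 183.77468636]
```

View pics/w5c.png

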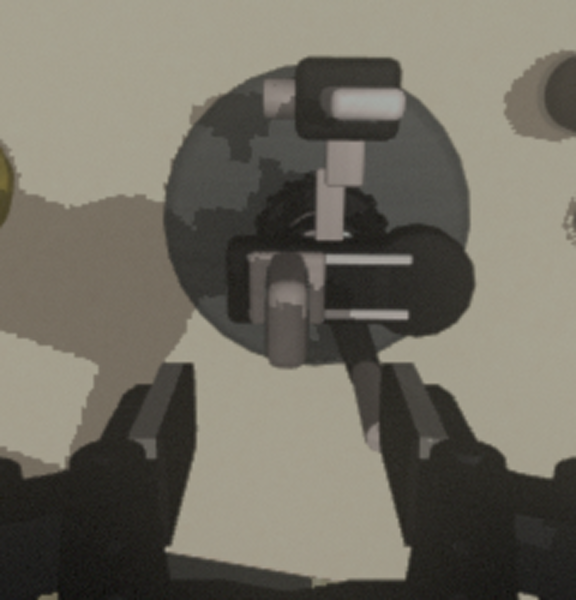

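Request:
{"op": "move_arm", "data": {"rows": [[0,0,0,0,0,0,1],[0,0,0,0,0,0,1],[0,0,0,0,0,0,1],[0,0,0,0,0,0,1]]}}

```text
time: 11.2
tool_pos: [0.527, -0.0096, 0.2201]
tool_rot: [0.0, 0.995, 0.099, 0.001]
contact_force: [0.3, 0.8, -0.5]
gripper_width: 0.995
grasp_force: 0.0
```

```bash
python3 - <<'E'
from h import *
f=grab('wrist','w6');g=grab('top','top6')
S=6;x0,y0=310,190;I=cv2.resize(f['img'][y0:y0+100,x0:x0+70],None,fx=S,fy=S,interpolation=cv2.INTER_CUBIC)
A=np.array([.5305,-.0233])
for an,col in((-149.3,(0,0,255)),(-151.3,(0,255,0)),(-153.6,(255,0,0))):
    a=np.radians(an);c=A+.065*np.array([np.cos(a),np.sin(a)])
    pts=np.array([proj(f,(c[0]+.007*np.cos(t),c[1]+.007*np.sin(t),.115)) for t in np.linspace(0,6.28,40)])
    cv2.polylines(I,[(((pts-[x0,y0])+.5)*S).astype(np.int32)],True,col,1);print(an,c,proj(f,(*c,.115)),proj(f,(*c,.042)))
T=cv2.resize(g['img'][180:240,325:385],(360,360),interpolation=cv2.INTER_CUBIC)
o=np.zeros((600,780,3),np.uint8);o[:,:420]=I;o[:360,420:]=T;cv2.imwrite('pics/m6.png',o)
E
```

```text
-149.3 [ 0.4746096  -0.05648529] [357.46998167 263.10812949] [349.17621331 231.71835378]
-151.3 [ 0.4734855  -0.05451453] [355.11604937 263.80210617] [347.33353996 232.28138546]
-153.6 [ 0.47227874 -0.05220129] [352.38526359 264.50868582] [345.19451174 232.85476987]
```

View pics/m6.png

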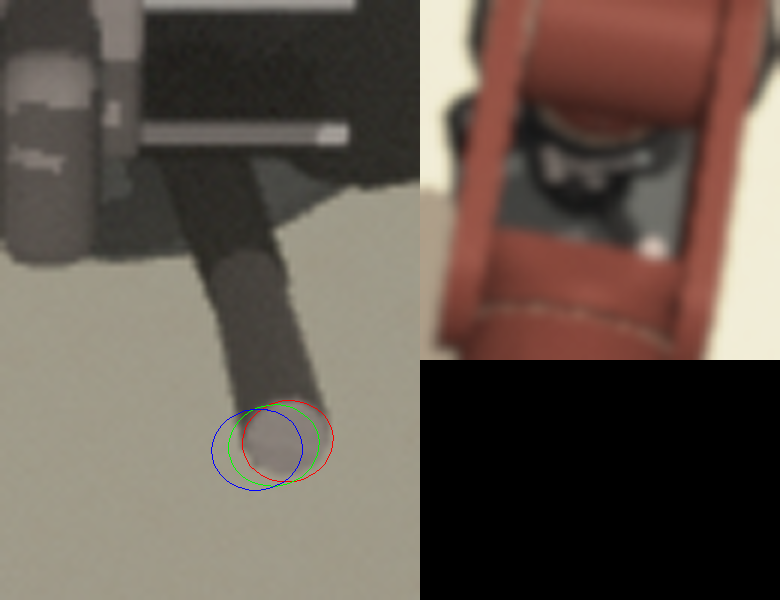

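The peg top appears at about (283,435) in this montage, between the red (-149.3°) and green (-151.3°) outlines. That is a few degrees short of a full 1.2 rad, so I'll grip the peg properly and push to the stop again.

Request:
{"op": "move_arm", "data": {"rows": [[0,0,0,0,0,-7,0],[0,0,0,0,0,-7,0],[0,0,0,0,0,0,0],[0,0,0,0,0,0,0]]}}

```text
time: 11.63
tool_pos: [0.5269, -0.0094, 0.2193]
tool_rot: [0.0, 0.976, 0.219, 0.0]
contact_force: [-0.1, -0.4, -1.1]
gripper_width: 0.505
grasp_force: 0.0
```

```bash
python3 d.py "(.475,-.0562,.108)"
```

```text
11.6333 [ 0.5269 -0.0094  0.2193] yang -64.75386510818554 z [ 0. -0. -1.] [-0.1591 -0.163   1.8721 -0.      1.4324  0.971 ] [-0.0871 -0.4338 -1.1486] 0.5052131980926572 0.0
(.475,-.0562,.108) tool cm [-6.6869  2.0188 11.1349]
```

Request:
{"op": "move_arm", "data": {"rows": [[-2.2,0.7,0,0,0,0,0],[-2.2,0.7,0,0,0,0,0],[-2.3,0.6,0,0,0,0,0],[0,0,3,0,0,0,0],[0,0,3,0,0,0,0],[0,0,3,0,0,0,0],[0,0,1.5,0,0,0,0],[0,0,0.6,0,0,0,0],[0,0,0,0,0,0,0],[0,0,0,0,0,0,-1],[0,0,0,0,0,0,-1],[0,0,0,0,0,0,-1],[0,0,0,0,0,0,-1]]}}

```text
time: 12.72
tool_pos: [0.4763, -0.0565, 0.1104]
tool_rot: [0.001, 0.976, 0.22, 0.001]
contact_force: [-0.5, -0.2, 4.5]
gripper_width: 0.14
grasp_force: 58.5
```

```bash
python3 d.py "(.4723,-.0522,.108)"
```

```text
12.7167 [ 0.4763 -0.0565  0.1104] yang -64.59733640970157 z [ 0.0032 -0.0008 -1.    ] [-0.2735 -0.1735  2.0723  0.0001  1.2395  0.8539] [-0.5449 -0.2364  4.5315] 0.13975907384125175 58.484212160110474
(.4723,-.0522,.108) tool cm [-0.1737 -0.5572  0.2392]
```

Request:
{"op": "move_arm", "data": {"rows": [[0,-0.15,0,0,0,1,-1],[0,-0.15,0,0,0,1,-1],[0,-0.15,0,0,0,1,-1],[0,0,0,0,0,0,-1],[0,0,0,0,0,0,-1]]}}

```text
time: 13.13
tool_pos: [0.4755, -0.0551, 0.1105]
tool_rot: [0.005, 0.981, 0.194, 0.003]
contact_force: [2.9, -11.6, 2.4]
gripper_width: 0.14
grasp_force: 58.6
```

```bash
python3 d.py "(.4723,-.0522,.108)"
```

```text
13.1333 [ 0.4755 -0.0551  0.1105] yang -67.572594668962 z [ 0.0068 -0.0078 -0.9999] [-0.2678 -0.179   2.0769 -0.0061  1.235   0.9136] [  2.9003 -11.569    2.4426] 0.14037126652799045 58.578874468803406
(.4723,-.0522,.108) tool cm [-0.1867 -0.3902  0.2428]
```

Request:
{"op": "move_arm", "data": {"rows": [[0,-0.15,0,0,0,0,-1],[0,-0.15,0,0,0,0,-1],[0,0,0,0,0,0,-1],[0,0,0,0,0,0,-1],[0,0,0,0,0,0,-1],[0,0,0,0,0,0,-1]]}}

```text
time: 13.63
tool_pos: [0.4754, -0.0546, 0.1106]
tool_rot: [0.007, 0.981, 0.194, 0.004]
contact_force: [8.3, -18.4, -3.3]
gripper_width: 0.138
grasp_force: 58.5
```

```bash
python3 d.py
```

```text
13.6333 [ 0.4754 -0.0546  0.1106] yang -67.57231997408782 z [ 0.0098 -0.0133 -0.9999] [-0.2644 -0.1821  2.0794 -0.0109  1.2314  0.9185] [  8.2888 -18.4486  -3.2603] 0.13849651428623685 58.46115052700043
```

```bash
python3 - <<'E'
from m import *
C2=lambda u,v:np.array([280+(u-300)/6,195+v/6]);C3=lambda u,v:np.array([240+u/4,120+v/4]);D=lambda u,v:np.array([170+u/2.5,60+v/2.5]);E5=lambda u,v:np.array([200+u/2.4,80+v/2.4])
obs=[('w2',dict(mark=D(304,177),peg=D(202,310),tip=C2(475,147),ptip=C2(468,283),ruler=C2(461,555),fin=D(374,341))),
('w3',dict(tip=C3(277,133),ptip=C3(277,282),ruler=C3(277,470),peg=C3(27,15))),
('w5',dict(tip=E5(331,170),ptipt=E5(345,185),fin=E5(287,328))),
('w4',dict(peg=np.array([320,238.3]),mark=np.array([200+130/2.4,150+12/2.4])))]
F=[load(n) for n,_ in obs]
def pts(p):
    x,y,th,pa,v,ly,ml=p[:7];c,s=np.cos(th),np.sin(th)
    W=lambda a,b,z:np.array([x+c*a-s*b,y+s*a+c*b,z]);P=lambda an,z:np.array([x+.065*np.cos(an),y+.065*np.sin(an),z])
    return dict(mark=P(ml,.042),peg=P(pa,.115),tip=W(.040,0,.1115),ptip=W(.043,0,.11+v),ptipt=W(.043,0,.1115+v),ruler=W(.064,0,.215),fin=W(0,ly,.161))
def res(p):
    P=pts(p);r=[]
    for i,(f,(n,o)) in enumerate(zip(F,obs)):
        d=p[7+3*i:10+3*i];r+=[(proj(f,P[k]+d)-o[k])/.5 for k in o]+[d/.001]
    return np.concatenate(r)
s=least_squares(res,[.529,-.023,.196,-1.456,.06,.014,-2.65]+[0]*12,loss='soft_l1')
J=np.linalg.inv(s.jac.T@s.jac);print(s.x,np.sqrt(np.diag(J))[:7]);print(pts(s.x));print('turn',s.x[3]-s.x[6])
E
```

```text
[ 0.5313 -0.0229  0.1939 -1.5146  0.0583  0.0146 -2.6363 -0.0002  0.0003
 -0.0004  0.      0.0002 -0.0003 -0.0007 -0.0004 -0.0002  0.0012 -0.0001
 -0.0001] [0.0008 0.0006 0.0082 0.0117 0.0007 0.0005 0.0095]
{'mark': array([ 0.4744, -0.0544,  0.042 ]), 'peg': array([ 0.5349, -0.0878,  0.115 ]), 'tip': array([ 0.5705, -0.0152,  0.1115]), 'ptip': array([ 0.5735, -0.0146,  0.1683]), 'ptipt': array([ 0.5735, -0.0146,  0.1698]), 'ruler': array([ 0.5941, -0.0106,  0.215 ]), 'fin': array([ 0.5285, -0.0086,  0.161 ])}
turn 1.1216866104843597
```

Request:
{"op": "move_arm", "data": {"rows": [[0,0.3,0,0,0,0,-1],[0,0.2,0,0,0,0,-0.5],[0,0,0,0,0,0,0],[0,0,0,0,0,0,0],[0,0,-1,0,0,0,0],[0,0,-3,0,0,0,0],[0,0,-3,0,0,0,0],[0,0,-3,0,0,0,0],[0,0,-1,0,0,6,0],[0,0,0,0,0,5.5,0],[0,0,0,0,0,0,0],[0,0,0,0,0,0,0]]}}

```text
time: 14.63
tool_pos: [0.4736, -0.0536, 0.2185]
tool_rot: [-0.0, 0.995, 0.097, -0.0]
contact_force: [-0.7, 0.2, -0.5]
gripper_width: 0.502
grasp_force: 0.0
```

```bash
python3 d.py "(.5265,-.009,.149)"
```

```text
14.6333 [ 0.4736 -0.0536  0.2185] yang -78.92102353323178 z [-0.      0.0002 -1.    ] [-0.2691 -0.2938  1.9831  0.0002  1.4524  1.1083] [-0.7111  0.1987 -0.4813] 0.5018116595606925 0.0
(.5265,-.009,.149) tool cm [ 6.0467 -3.3593  6.9503]
```

Request:
{"op": "move_arm", "data": {"rows": [[2.1,-1.13,0,0,0,0,0],[2.1,-1.13,0,0,0,0,0],[1.95,-1.12,0,0,0,0,0],[0,0,0,0,0,0,0],[0,0,2,0,0,0,0],[0,0,2,0,0,0,0],[0,0,2,0,0,0,0],[0,0,1,0,0,0,0],[0,0,0,0,0,0,0],[0,0,0,0,0,0,0]]}}

```text
time: 15.47
tool_pos: [0.5272, -0.0092, 0.1478]
tool_rot: [-0.0, 0.995, 0.095, -0.001]
contact_force: [0.3, 0.1, 1.0]
gripper_width: 0.499
grasp_force: 0.0
```

```bash
python3 d.py "(.5275,-.0088,.149)"
```

```text
15.4667 [ 0.5272 -0.0092  0.1478] yang -79.04720876412723 z [-0.0018  0.0002 -1.    ] [-0.1586 -0.0942  1.9338 -0.      1.3038  1.221 ] [0.2921 0.1256 0.9605] 0.49916427577613337 0.0
(.5275,-.0088,.149) tool cm [ 0.0404 -0.0312 -0.1248]
```

Request:
{"op": "move_arm", "data": {"rows": [[0,0,0,0,0,0,-1],[0,0,0,0,0,0,-1],[0,0,0,0,0,0,-1],[0,0,0,0,0,0,-1],[0,0,0,0,0,0,-1],[0,0,0,0,0,0,-1]]}}

```text
time: 15.97
tool_pos: [0.5287, -0.0091, 0.1501]
tool_rot: [0.0, 0.995, 0.095, 0.001]
contact_force: [-1.8, 2.0, 5.8]
gripper_width: 0.13
grasp_force: 59.2
```

```bash
python3 d.py
```

```text
15.9667 [ 0.5287 -0.0091  0.1501] yang -79.0659426017875 z [ 0.0024 -0.     -1.    ] [-0.1581 -0.0956  1.931   0.0004  1.3039  1.2217] [-1.8215  2.0069  5.7584] 0.13003547896984755 59.15560483932495
```

Request:
{"op": "move_arm", "data": {"rows": [[0,0,0,0,0,0,-1],[0,0,0,0,0,0,-1],[0,0,0,0,0,0,-1]]}}

```text
time: 16.22
tool_pos: [0.5287, -0.0091, 0.1501]
tool_rot: [0.0, 0.995, 0.095, 0.001]
contact_force: [-1.1, 1.6, 6.4]
gripper_width: 0.13
grasp_force: 59.2
```

Request:
{"op": "move_arm", "data": {"rows": [[0,0,0,0,0,0,-1],[0,0,0,0,0,0,-1],[0,0,0,0,0,0,-1]]}}

```text
time: 16.47
tool_pos: [0.5287, -0.0091, 0.1501]
tool_rot: [0.0, 0.995, 0.095, 0.001]
contact_force: [-1.0, 0.8, 5.3]
gripper_width: 0.128
grasp_force: 59.2
```

```bash
python3 - <<'E'
from h import *
grab('scene','s0');f=grab('wrist','w7')
for i in range(6):
    s=manip.state();print(s['time'],s['tool_pos'],s['contact_force']);manip.grab_frame('top')
E
```

```text
16.5667 [ 0.52873685 -0.00908427  0.15010872] [-1.25357508  1.19010757  5.96692753]
16.6167 [ 0.52871417 -0.00908532  0.15008909] [-1.83042121  1.55979638  6.48275678]
16.6667 [ 0.52871285 -0.00906258  0.15008746] [-1.85634054  0.9443081   5.8361236 ]
16.7167 [ 0.5287427  -0.00908014  0.15009575] [-1.53274731  1.03119493  5.62238046]
16.7667 [ 0.52873361 -0.00907387  0.15011641] [-1.17802308  1.43524626  5.34820347]
16.8167 [ 0.52872817 -0.00906975  0.15008984] [-0.99820238  1.90109896  6.88497184]
```

Request:
{"op": "move_arm", "data": {"rows": [[0,0,-0.3,0,0,0,-1],[0,0,-0.5,0,0,0,-1],[0,0,-0.5,0,0,0,-1],[0,0,-0.5,0,0,0,-1],[0,0,-0.5,0,0,0,-1],[0,0,-0.5,0,0,0,-1],[0,0,-0.5,0,0,0,-1],[0,0,-0.5,0,0,0,-1],[0,0,-0.5,0,0,0,-1],[0,0,-0.5,0,0,0,-1],[0,0,-0.5,0,0,0,-1],[0,0,-0.3,0,0,0,-1],[0,0,-0.2,0,0,0,-1],[0,0,0,0,0,0,-1],[0,0,0,0,0,0,-1],[0,0,0,0,0,0,-1],[0,0,0,0,0,0,-1]]}}

```text
time: 18.28
tool_pos: [0.5286, -0.0091, 0.2064]
tool_rot: [0.0, 0.995, 0.095, 0.001]
contact_force: [5.1, 1.7, -2.3]
gripper_width: 0.137
grasp_force: 58.5
```

```bash
python3 d.py "(.5287,-.0091,.2088)"
```

```text
18.2833 [ 0.5286 -0.0091  0.2064] yang -79.07718053342205 z [ 0.0024  0.0001 -1.    ] [-0.1582 -0.15    1.8826  0.0005  1.4067  1.2218] [ 5.1236  1.676  -2.3037] 0.13692151550532614 58.487112522125244
(.5287,-.0091,.2088) tool cm [ 0.0117  0.004  -0.2379]
```

Request:
{"op": "move_arm", "data": {"rows": [[0,0,-0.12,0,0,0,-1],[0,0,-0.12,0,0,0,-1],[0,0,0,0,0,0,-1],[0,0,0,0,0,0,-1],[0,0,0,0,0,0,-1]]}}

```text
time: 18.7
tool_pos: [0.5286, -0.0091, 0.2088]
tool_rot: [0.0, 0.995, 0.095, 0.001]
contact_force: [5.2, 0.9, -2.1]
gripper_width: 0.127
grasp_force: 58.5
```

```bash
python3 d.py "(.5287,-.0091,.2088)"; python3 - <<'E'
from h import *
g=grab('wrist','w8');f=load('w7')
L=.2088-.1501
for n,X,dz in(('head',(.5313,-.0229,.118),L),('tip',(.5655,-.0162,.1115),L),):
    p=proj(f,X);q=proj(g,(X[0],X[1],X[2]+dz));u,v=p.round().astype(int);h=9
    t=f['img'][v-h:v+h+1,u-h:u+h+1];U,V=q.round().astype(int);H=20
    r=cv2.matchTemplate(g['img'][V-H:V+H+1,U-H:U+H+1],t,cv2.TM_CCOEFF_NORMED);_,m,_,l=cv2.minMaxLoc(r)
    print(n,p,q,'match',m,np.array(l)-(H-h)+[U,V],'shift from w7',np.array(l)-(H-h)+[U,V]-[u,v])
# profile along stand axis across the tongue gap
c,s=np.cos(.194),np.sin(.194);A=np.array([.5313,-.0229])
for a in np.arange(.030,.060,.0015):
    p=proj(g,(*(A+a*np.array([c,s])),.170));print(round(a,4),p.round(1),[int(cv2.getRectSubPix(g['img'],(3,1),tuple(map(float,proj(g,(A[0]+a*c-b*s,A[1]+a*s+b*c,.170))))).mean()) for b in(-.008,-.004,0,.004,.008)])
E
```

```text
18.7 [ 0.5286 -0.0091  0.2088] yang -79.07734444403222 z [ 0.0024  0.0001 -1.    ] [-0.1583 -0.1519  1.8802  0.0005  1.4109  1.2218] [ 5.1508  0.9222 -2.0774] 0.12676256155811275 58.48311245441437
(.5287,-.0091,.2088) tool cm [0.0096 0.0024 0.0018]
head [341.89157867 235.04155908] [341.92206803 234.81680719] match 0.9819523096084595 [342 235] shift from w7 [0 0]
tip [342.0700625  176.99632981] [342.08991535 176.75070927] match 0.49883216619491577 [340 177] shift from w7 [-2  0]
0.03 [341.9 184.5] [38, 119, 138, 131, 166]
0.0315 [341.9 182.1] [43, 119, 139, 132, 102]
0.033 [342.  179.7] [42, 119, 139, 130, 39]
0.0345 [342.  177.3] [42, 121, 140, 130, 31]
0.036 [342.1 174.8] [40, 120, 139, 130, 64]
0.0375 [342.1 172.3] [52, 124, 140, 131, 43]
0.039 [342.2 169.9] [58, 105, 123, 115, 41]
0.0405 [342.2 167.4] [71, 41, 47, 47, 44]
0.042 [342.2 164.9] [82, 65, 68, 65, 45]
0.0435 [342.3 162.4] [82, 118, 138, 130, 39]
0.045 [342.3 159.8] [85, 120, 139, 131, 39]
0.0465 [342.4 157.3] [84, 122, 141, 132, 51]
0.048 [342.4 154.7] [84, 123, 141, 131, 81]
0.0495 [342.5 152.2] [86, 124, 142, 132, 82]
0.051 [342.5 149.6] [86, 127, 143, 133, 83]
0.0525 [342.6 147. ] [87, 129, 143, 133, 84]
0.054 [342.6 144.4] [50, 62, 67, 64, 52]
0.0555 [342.6 141.8] [48, 47, 48, 45, 46]
0.057 [342.7 139.2] [54, 53, 52, 45, 49]
0.0585 [342.7 136.5] [137, 132, 126, 75, 44]
```

```bash
python3 - <<'E'
from h import *
from scipy.ndimage import map_coordinates
g=load('w8');im=g['img'].mean(2)
c,s=np.cos(.194),np.sin(.194);A=np.array([.5313,-.0229])
def samp(a,b,z=.1702):
    p=np.array([proj(g,(A[0]+i*c-j*s,A[1]+i*s+j*c,z)) for i,j in zip(a,b)]);return map_coordinates(im,[p[:,1],p[:,0]],order=1)
def cross(x,y,lv):
    k=[i for i in range(len(x)-1) if (y[i]-lv)*(y[i+1]-lv)<=0];return [round(float(x[i]+(lv-y[i])/(y[i+1]-y[i])*(x[i+1]-x[i]))*1e3,2) for i in k]
a=np.arange(.036,.047,.0001)
for b in(-.002,0,.002):
    y=samp(a,np.full(len(a),b));print('gap',cross(a,y,90),y.min())
bb=np.arange(-.009,.009,.0001)
for a0 in(.032,.034,.036,.038,.0445,.046,.048,.050):
    y=samp(np.full(len(bb),a0),bb);print('w',a0,cross(bb,y,90))
cam=-g['R'].T@g['t'];print(cam)
E
```

```text
gap [39.67, 42.23] 42.52037190088425
gap [39.67, 42.25] 44.10924900543599
gap [39.66, 42.27] 44.232730756939425
w 0.032 [-4.54, 6.96]
w 0.034 [-4.57, 5.04]
w 0.036 [-4.59, 5.05]
w 0.038 [-4.69, 5.07]
w 0.0445 [-4.75, 5.14]
w 0.046 [-4.96, 5.19]
w 0.048 [-4.95, 5.49]
w 0.05 [-4.96, 5.51]
[0.59642657 0.00384251 0.33318701]
```

```bash
python3 - <<'E'
from h import *
from scipy.ndimage import map_coordinates
for n,cols,r0,r1 in(('w2',(309.0,308.0),210,250),('w3',(309.2,309.2),145,202),('w6',None,0,0)):
    g=load(n);im=g['img'].mean(2)
    if n=='w6':
        a=proj(g,(.565,-.0162,.1115));b=proj(g,(.582,-.0129,.170));print(n,a,b)
        u0=(a[0],b[0]);r0,r1=130,185
        print('legcol',im[140:185,int(round(a[0]))-1:int(round(a[0]))+2].mean(1).astype(int).tolist());print('ptrcol',im[130:175,int(round(b[0]))-1:int(round(b[0]))+2].mean(1).astype(int).tolist());continue
    print(n,r0,im[r0:r1,308:311].mean(1).astype(int).tolist())
g=load('w8');im=g['img'].mean(2)
for r in(185,181,177,173,161,159,157,155):print(r,im[r,326:360].astype(int).tolist())
print(im[140:190,340:345].mean(1).astype(int).tolist())
E
```

```text
w2 210 [136, 136, 136, 135, 137, 135, 135, 137, 133, 110, 79, 75, 74, 74, 74, 75, 73, 73, 74, 74, 74, 74, 74, 74, 74, 74, 75, 74, 73, 74, 72, 94, 129, 133, 133, 133, 132, 133, 133, 132]
w3 145 [152, 153, 152, 152, 153, 153, 152, 151, 137, 115, 110, 111, 111, 110, 111, 110, 111, 110, 110, 111, 112, 111, 111, 110, 111, 111, 112, 111, 110, 111, 108, 86, 94, 107, 86, 94, 106, 87, 94, 108, 90, 89, 106, 95, 100, 132, 151, 153, 153, 153, 152, 149, 121, 72, 62, 63, 64]
w6 [335.38751073 158.34443766] [341.3682281  143.96011879]
legcol [47, 97, 121, 124, 124, 123, 124, 123, 122, 123, 122, 123, 123, 123, 123, 122, 122, 122, 122, 111, 128, 131, 130, 130, 131, 130, 131, 130, 130, 128, 130, 129, 129, 129, 129, 128, 128, 128, 128, 127, 126, 101, 45, 31, 33]
ptrcol [136, 124, 105, 66, 53, 46, 45, 44, 40, 40, 52, 106, 131, 132, 133, 132, 132, 132, 132, 132, 132, 131, 131, 131, 130, 129, 130, 129, 127, 109, 91, 87, 86, 87, 85, 82, 80, 80, 80, 79, 77, 75, 71, 70, 69]
185 [164, 166, 165, 167, 166, 165, 161, 141, 116, 134, 137, 138, 138, 137, 137, 138, 139, 139, 140, 140, 142, 139, 138, 120, 57, 31, 29, 
[... 668 characters left out ...]
 37, 39, 37, 39, 40, 57, 108, 132, 137, 136, 136, 138, 139, 141, 138, 142, 142, 142, 143, 144, 139, 129, 98, 85, 84, 86, 85, 87, 83, 82, 85, 85]
157 [53, 45, 51, 58, 60, 76, 79, 78, 108, 132, 138, 139, 138, 139, 140, 140, 141, 141, 143, 144, 143, 144, 142, 133, 104, 88, 86, 86, 85, 83, 85, 83, 85, 85]
155 [82, 81, 81, 80, 82, 82, 83, 87, 107, 131, 137, 138, 140, 141, 141, 141, 141, 141, 144, 143, 147, 145, 143, 132, 105, 87, 86, 85, 84, 85, 84, 84, 85, 85]
[49, 48, 48, 44, 49, 92, 139, 143, 143, 143, 143, 143, 142, 142, 141, 141, 141, 141, 140, 140, 139, 139, 139, 137, 118, 62, 45, 44, 53, 97, 127, 140, 140, 140, 140, 140, 140, 140, 140, 140, 139, 139, 139, 139, 138, 138, 138, 138, 138, 138]
```

```bash
cat > r.py <<'E'
from m import *
L=.0587
def run(H,wleg):
    # name,a,z(v),pixel row,sigma
    off=.0015*H
    O=[('w2',[(.040,.1115,0,219.1,.2),(.043,.110+off,1,241.23,.2),(.064,.215,0,195+555/6-.42,.7)]),
       ('w3',[(.040,.1115,0,153.2,.2),(.043,.110+off,1,189.94,.2),(.064,.215,0,237.5-.375,.7)]),
       ('w6',[(.043,.1115,1,159.17,.2)]),
       ('w8',[(.043,.1115,1,164.46,.2),(.040,.1115+L,0,169.0+wleg,.4)])]
    F=[load(n) for n,_ in O]
    def res(p):
        x,v=p[:2];r=[]
        for i,(f,(n,o)) in enumerate(zip(F,O)):
            d=p[2+3*i:5+3*i]
            for a,z,k,row,sg in o:
                X=np.array([x+a*.981,-.0229+a*.193,z+k*v]);X=X+[d[0],0,d[1]]
                r.append((proj(f,X)[1]+d[2]-row)/sg)
            r+=[d[0]/.001,d[1]/.001,d[2]/.5]
        return np.array(r)
    s=least_squares(res,np.r_[.531,.059,np.zeros(12)]);C=np.linalg.inv(s.jac.T@s.jac)
    print(H,wleg,'x,v',s.x[:2],'sd',C[1,1]**.5,'cost',s.cost)
for H in(-1,1):
    for w in(0,.5):run(H,w)
E
python3 r.py
```

```text
-1 0 x,v [0.5307 0.0589] sd 0.0003564310020690144 cost 1.0146616398536157
-1 0.5 x,v [0.5307 0.0589] sd 0.0003563604640337314 cost 0.6328571556270783
1 0 x,v [0.5304 0.0561] sd 0.0003565938353331482 cost 4.290722551863745
1 0.5 x,v [0.5304 0.056 ] sd 0.0003565194474405283 cost 1.9957044520610008
```

Request:
{"op": "move_arm", "data": {"rows": [[0,0.2,0,0,0,0,-1],[0,0.3,0,0,0,0,-1],[0,0.3,0,0,0,0,-1],[0,0.3,0,0,0,0,-1],[0,0.3,0,0,0,0,-1],[0,0.3,0,0,0,0,-1],[0,0.3,0,0,0,0,-1],[0,0.3,0,0,0,0,-1],[0,0.2,0,0,0,0,-1],[0,0,0,0,0,0,-1],[0,0,0,0,0,0,-1]]}}

```text
time: 19.67
tool_pos: [0.5332, -0.0328, 0.2086]
tool_rot: [-0.001, 0.995, 0.095, 0.001]
contact_force: [6.1, 4.1, -2.5]
gripper_width: 0.131
grasp_force: 58.6
```

```bash
python3 d.py "(.5286,-.0091,.2089)"
```

```text
19.6667 [ 0.5332 -0.0328  0.2086] yang -79.07101232811199 z [ 0.002   0.0022 -1.    ] [-0.2021 -0.1375  1.8677  0.0026  1.4098  1.1776] [ 6.0915  4.1374 -2.4513] 0.1309949724558467 58.608856201171875
(.5286,-.0091,.2089) tool cm [-0.0027 -2.4166 -0.0285]
```

Travelled 24.2 mm with about 4 N of friction. I'll push on to the stop.

Request:
{"op": "move_arm", "data": {"rows": [[0,0.2,0,0,0,0,-1],[0,0.2,-0.02,0,0,0,-1],[0,0.2,-0.02,0,0,0,-1],[0,0.15,0,0,0,0,-1],[0,0,0,0,0,0,-1],[0,0,0,0,0,0,-1],[0,0,0,0,0,0,-1]]}}

```text
time: 20.25
tool_pos: [0.5336, -0.0348, 0.2079]
tool_rot: [-0.007, 0.995, 0.096, 0.0]
contact_force: [3.0, 20.8, -3.8]
gripper_width: 0.133
grasp_force: 59.0
```

```bash
python3 d.py "(.5286,-.0091,.2090)"
```

```text
20.25 [ 0.5336 -0.0348  0.2079] yang -78.96194172986732 z [-0.0013  0.0145 -0.9999] [-0.2113 -0.133   1.8649  0.0141  1.414   1.1646] [ 3.0035 20.783  -3.7507] 0.1325972824867103 59.029324650764465
(.5286,-.0091,.2090) tool cm [ 0.0058 -2.6234 -0.0763]
```

Request:
{"op": "move_arm", "data": {"rows": [[0,-0.12,-0.05,0,0,0,-1],[0,-0.12,-0.03,0,0,0,-1],[0,0,0,0,0,0,-1],[0,0,0,0,0,0,-1],[0,0,0,0,0,0,-1]]}}

```text
time: 20.67
tool_pos: [0.5335, -0.0346, 0.2089]
tool_rot: [-0.005, 0.995, 0.096, 0.0]
contact_force: [5.5, 14.3, -3.7]
gripper_width: 0.132
grasp_force: 59.0
```

```bash
python3 d.py "(.5286,-.0091,.2090)"
```

```text
20.6667 [ 0.5335 -0.0346  0.2089] yang -78.99503661047362 z [ 0.0001  0.0095 -1.    ] [-0.2085 -0.1351  1.8649  0.0094  1.4136  1.1687] [ 5.4883 14.2808 -3.6836] 0.13217750175582457 58.99037182331085
(.5286,-.0091,.2090) tool cm [ 0.0023 -2.5957  0.0188]
```

```bash
python3 - <<'E'
from h import *
from scipy.ndimage import map_coordinates
grab('wrist','w9')
c,s=np.cos(.194),np.sin(.194);A=np.array([.5313,-.0229])
for n in('w8','w9'):
    g=load(n);im=g['img'].mean(2)
    for b in(-.002,0,.002):
        a=np.arange(.034,.050,.0001);p=np.array([proj(g,(A[0]+i*c-b*s,A[1]+i*s+b*c,.1702)) for i in a]);y=map_coordinates(im,[p[:,1],p[:,0]],order=1)
        k=[i for i in range(len(a)-1) if (y[i]-90)*(y[i+1]-90)<=0];print(n,b,[round(a[i]*1e3,2) for i in k],y.min().round())
    bb=np.arange(-.009,.009,.0001)
    for a0 in(.035,.037,.0445,.046):
        p=np.array([proj(g,(A[0]+a0*c-b*s,A[1]+a0*s+b*c,.1702)) for b in bb]);y=map_coordinates(im,[p[:,1],p[:,0]],order=1)
        print(n,'w',a0,[round(bb[i]*1e3,2) for i in range(len(bb)-1) if (y[i]-95)*(y[i+1]-95)<=0])
s_=manip.state();print(s_['tool_pos'],s_['time'])
E
```

```text
w8 -0.002 [np.float64(39.6), np.float64(42.2)] 43.0
w8 0 [np.float64(39.6), np.float64(42.2)] 44.0
w8 0.002 [np.float64(39.6), np.float64(42.2)] 44.0
w8 w 0.035 [np.float64(-4.6), np.float64(4.9)]
w8 w 0.037 [np.float64(-4.6), np.float64(5.0)]
w8 w 0.0445 [np.float64(-4.6), np.float64(5.0)]
w8 w 0.046 [np.float64(-4.8), np.float64(5.1)]
w9 -0.002 [np.float64(39.7), np.float64(42.2)] 44.0
w9 0 [np.float64(39.7), np.float64(42.2)] 44.0
w9 0.002 [np.float64(39.7), np.float64(42.2)] 43.0
w9 w 0.035 [np.float64(-4.7), np.float64(4.8)]
w9 w 0.037 [np.float64(-4.9), np.float64(4.8)]
w9 w 0.0445 [np.float64(-4.9), np.float64(4.6)]
w9 w 0.046 [np.float64(-4.9), np.float64(4.7)]
[ 0.53352661 -0.0345895   0.20895143] 20.7167
```

The gap and parallax checks show the tongues level to within about 1 mm. The lever is held against its stop and the collar against its own, so I'm handing in.

```bash
python3 -c "
from plant import manip
print(manip.job_done())"
```

```text
the job is handed in; nothing more can be done
None
```

The job is handed in, and no verdict came back: the collar is turned to its locked stop, the leg is pulled up 59 mm so its tongue is level with the pointer to within about 1 mm, and the cam lever is slid to its closed stop with the gripper still holding it.

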